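# Lock the microscope boom with its tapered key

### The job

The boom's teal hub sits loose on its steel shaft: lift the gold-coloured tapered key out of the wooden rack, start it point down in the slot between shaft and hub with its sloping face and head overhang towards the boom, and press or tap it down by its head until it is wedged tight, then let go. A firm push of about 20 N makes it hold; do not force it much harder, or the hub casting cracks, and leave the jar, the spool and the screwdriver where they are.

Things in the scene. Friction and masses are not known exactly. Their poses are not given: they have to be found in the camera images.
- stand: Fixed boom stand. Origin on the table straight below the middle of the shaft's flat (nominal place); x points level from the shaft across the slot to the hub's wall and on along the boom, z up. Dark base plate x -95 to 75 mm, y +-65 mm, 15 mm thick; on it the teal hub block x -60 to 55 mm, y +-45 mm, top at 68 mm. In it a round steel shaft 40 mm across, its top level with the hub's top.
- keyway (a point): Middle of the slot's mouth, level with the hub's top (68 mm), 6 mm to +x of the stand's origin; axes as the stand. Slot 27 mm wide in y, open upwards. Its -x side is the shaft's upright flat at stand x = 0, give or take 2 mm as the shaft has play (differs each time). The key first binds with its tip 16 to 43 mm below the mouth and is tight at 28 to 46 mm; where can only be felt.
- hub_wall (a point): Where the upper edge of the hub's steel jaw (slot's +x side) is when fully in, 12 mm to +x of the stand's origin. Its face slopes down towards the shaft, 1 in 4, like the key. It has 0 to 3 mm left to slide back, dragging (key push 3 to 8 N), then is backed, yielding 1 mm per 60 N: the push then rises to 20 N in some 2 mm. Boom rod (22 mm) at height 42 mm, end block x 195 to 245 mm, 83 mm high.
- key_head (a point): Centre of the head of the loose gold-anodised aluminium key (about 0.1 kg), 73 mm above the table at the start. Key axes: z up from tip to head, x from its flat to its tapered face. Head 36 mm (x) by 20 mm (y) by 34 mm (z); grasp it across y. It starts upright, shank in the rack's socket, the head resting on the rack. Let go in the slot, the key stays there upright, leaning on the walls.
- key_tip (a point): Middle of the underside of the key's tip, 67 mm below and 9 mm to -x of the head's centre (key axes). The shank from here to the head is 50 mm long and 20 mm wide in y; its flat face is upright, 12 mm to -x of the head's centre; its tapered face slopes 1 in 4, 6 mm thick at the tip and 18.5 mm under the head.
- key_nose (a point): Middle of the head's +x face, the end that overhangs the tapered face, 18 mm to +x of the head's centre.
- key: The key as a whole: origin at the bottom of the flat face, in the middle of its width (12 mm to -x and 67 mm below the head's centre), axes as the head.
- rack: Fixed wooden rack, 96 mm (x, -40 to 56 mm) by 92 mm (y), origin on the table. A ridge 24 mm wide along x, 56 mm high, holds the key's socket (x -2 to 22 mm, y +-12 mm); the shoulders either side in y are 38 mm high, so that fingers can go down beside the head. The key needs lifting 55 mm to be clear of it.
- jar: Loose white jar with dark label, 42 mm across, 50 mm high, origin under its centre. Bystander.
- spool: Loose blue spool, 50 mm across, 40 mm high, standing, origin under its centre. Bystander.
- driver: Loose screwdriver with an orange handle, 160 mm long, lying on the table. Bystander.
Mind the look-alikes: they are no part of the job. Of the things that look like the key, the largest one is meant. Of the things shaped like the rack, the wooden one is meant.

How it is judged:
By the outcome, as a careful person would: the job done as asked, in the order asked, and still so for the second after the job is handed in, with the robot touching nothing.
It also fails if it takes over 56 s, if anything falls off the work surface, if the arm or the gripper's body presses on something with over 40 N, if the wrist force passes 120 N, or if a joint passes its speed limit or range.

### The arm

A 6-joint arm with a two-finger parallel gripper is mounted at the origin on the work surface. World frame = base frame: x ahead of the robot, y to its left, z up, the work surface at z = 0. Lengths are in m, angles in rad, forces in N, time in s.
With the tool pointing down it reaches from about 0.35 to 0.95 m from the base axis. Payload 17.4 kg.
Tool frame: the origin (TCP) lies at the very end of the fingers, on their centre line; the grasp point (between the pads) lies 19 mm behind it; z points along the fingers, y is the line along which they close (so a half turn about z gives the same grasp; the last joint's range is limited). The gripper opens to 93 mm and grips with 3 to 60 N. Pads are 15 mm wide; open, the fingers measure 128 mm over their backs; the gripper's body (75 mm by 188 mm) begins 65 mm behind the grasp point.
Start: joints at [-1.386, 0.116, 1.442, -0, 1.584, -0.038], TCP at [0.149, -0.658, 0.219] pointing down, gripper open.
Joint ranges: [-2.83, 2.83], [-0.83, 2.19], [0.07, 2.5], [-1.14, 4.28], [0.01, 3], [-2.97, 2.97]. Speed limits (rad/s): [1.89, 1.89, 2.22, 3.14, 3.14, 3.14].

### API

Orientations are given as a 3x3 rotation matrix whose columns are the frame's x, y, z axes.
In Python, from bench import sense, imaging, ticket gives the robot as it stands.
- The arm moves only by the shell command python3 -m inch 'ROWS' [FORCE]. ROWS is text: rows parted by semicolons, each of 7 numbers parted by spaces: the shift along the tool's x, y, z normalised to -1 to 1, where 1 is 40 cm, then the turn, a rotation vector about the tool's x, y, z normalised to -1 to 1, where 1 is 0.5 rad, then the opening, from -1 (shut) to 1 (fully open). A call has 1 to 20 rows; each row shifts and turns the commanded pose from where the row before left it, along the tool's axes as they then stand; what a row does not reach is not made up. A row lasts 1/12 s, in which the tool goes at most 41.7 mm and 7.16 degrees, less where a joint would pass 70% of its speed; a pose out of reach is approached as far as the arm can. A call with a number of a shift or a turn outside -1 to 1 is refused whole. A call with a gripper value outside its range is refused whole. The fingers move at their own pace and stop on an object; FORCE is the grip in N (left out, the last holds). Time passes only in rows, so rows that do not move let the fingers close. It gives the time, the measured TCP pose, the force, the opening and the grip force at its end, in the units of the state.
- sense(): the state, without advancing time (a new reading comes with each control period).
- imaging.capture(name): name is "scene" or "top" or "wrist"; returns a dict with "img" (420x560x3 uint8, red, green, blue), "intrinsics" (3x3 intrinsics, pixels), "R" (3x3) and "t" (3): a world point X has camera coordinates R X + t. Camera axes: x right, y down, z forward; pixel columns grow to the right and rows downward; lengths in m; the calibration is good to about 2 mm. A picture is of the moment at which its call begins. There is no depth.
- ticket.close_job(): hands the job in; it is judged then, once.
The state is a dict: "time": time; "qpos": joint angles; "joint_vel": joint speeds; "effort": joint torques, N m; "tcp_pos": TCP position; "tcp_rot": TCP orientation; "contact_force": force on the tool from outside, world axes, zero at the start; "moment": the same for the moment, N m; "finger_gap": finger opening in m; "grasp_force": force on a finger pad.
Only numpy, scipy, OpenCV 4.12 (cv2) and the standard library are available. Lean on these libraries where they do the work, as an engineer would, in place of code of your own. Each camera call takes 0.05 s, during which the arm holds its last target. There are 200 camera calls.

## Working session

There is one attempt and no reset: what is moved stays moved. The work goes in short steps, Python scripts to look and compute and a shell command to move; the robot and the scene stay as the last step left them, time stands still between calls to the robot, and variables do not carry over. Pictures are saved under pics/ and viewed, at most 10 in all, crops included, and the job is handed in when it is done.

```bash
mkdir -p pics; cat > h.py <<'E'
import numpy as np,cv2,pickle
from bench import sense,imaging,ticket
def cap(n,f):
    c=imaging.capture(n); cv2.imwrite('pics/'+f+'.png',c['img'][:,:,::-1]); pickle.dump(c,open('pics/'+f+'.pkl','wb')); return c
def load(f): return pickle.load(open('pics/'+f+'.pkl','rb'))
def onz(c,u,v,z):
    K,R,t=np.array(c['intrinsics']),np.array(c['R']),np.array(c['t'])
    d=R.T@np.linalg.inv(K)@[u,v,1]; o=-R.T@t
    return o+d*(z-o[2])/d[2]
def proj(c,X):
    K,R,t=np.array(c['intrinsics']),np.array(c['R']),np.array(c['t'])
    p=K@(R@np.array(X)+t); return p[:2]/p[2]
E
python3 - <<'E'
from h import *
np.set_printoptions(precision=4,suppress=True)
for n in('scene','top'): 
    c=cap(n,n+'0'); print(n,-np.array(c['R']).T@c['t'])
s=sense(); print(s)
E
```

```text
scene [0.9404 0.3507 0.7491]
top [ 0.4099 -0.0136  1.2519]
{'time': 0.1, 'qpos': array([-1.3858,  0.1164,  1.4422, -0.    ,  1.584 , -0.0378]), 'joint_vel': array([ 0.0012, -0.0029, -0.0012, -0.0021,  0.0005, -0.0011]), 'effort': array([  0.0039, -72.2896, -62.3865,   0.0783,   0.0228,  -0.0001]), 'tcp_pos': array([ 0.1491, -0.6581,  0.218 ]), 'tcp_rot': array([[ 0.9753,  0.2209, -0.0002],
       [ 0.2209, -0.9753,  0.0011],
       [ 0.    , -0.0011, -1.    ]]), 'contact_force': array([ 0.4482, -0.3518, -0.6706]), 'moment': array([0.005 , 0.0166, 0.0269]), 'grasp_force': 0.0, 'finger_gap': 0.09280368829104481}
```

View pics/top0.png

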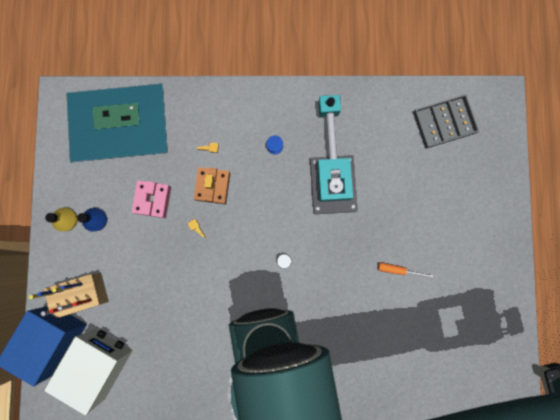

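View pics/scene0.png

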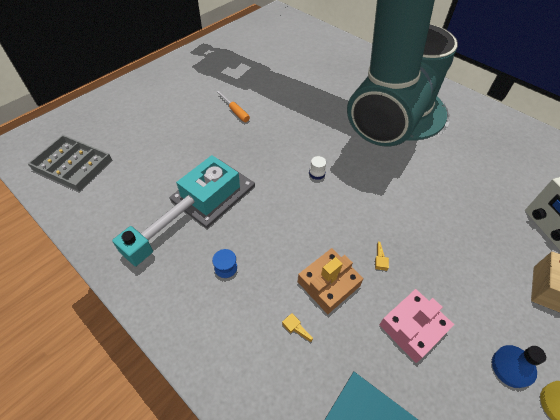

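The top view shows the wooden rack with the key near (209,183), the hub near (335,183) with its boom going up to (330,104), the jar at (284,261) and the spool at (275,145). I need enlarged crops of the key and the slot.

```bash
python3 - <<'E'
from h import *
a=load('top0')['img'];b=load('scene0')['img']
def z(i,u,v,w,h,k): return cv2.resize(i[v:v+h,u:u+w],None,fx=k,fy=k,interpolation=cv2.INTER_CUBIC)
o=np.vstack([np.hstack([z(a,185,160,50,50,6),z(a,305,150,60,50,6)[:, :360]]),np.hstack([z(b,295,245,75,66,4)[:264],z(b,170,145,90,66,4)])])
print(o.shape);cv2.imwrite('pics/z.png',o[:,:,::-1])
c=load('top0'); print(onz(c,209,182,.09),onz(c,336,186,.068),onz(c,330,104,.083),onz(c,275,145,.04),onz(c,284,261,.05))
E
```

```text
(564, 660, 3)
[0.59910185 0.19467177 0.09      ] [ 0.5921205  -0.16339039  0.068     ] [ 0.82638438 -0.14625198  0.083     ] [0.71774348 0.0111592  0.04      ] [ 0.37917046 -0.01645693  0.05      ]
```

View pics/z.png

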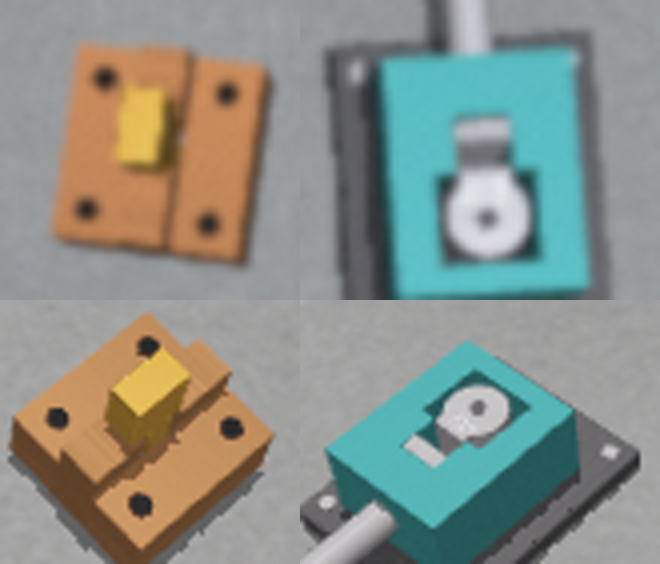

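The crops show the head closer to the rack's +x (upper) edge, so the key's nose points up in the image, at a yaw of about -7°. The slot is above the shaft, with the stand's yaw about +4°. I'll go over the rack next.

```bash
python3 -m inch '0.0627 -0.0733 0 0 0 0 0;0.0627 -0.0733 0 0 0 0 0;0.0627 -0.0733 0 0 0 0 0;0.0627 -0.0733 0 0 0 0 0;0.0627 -0.0733 0 0 0 0 0;0.0627 -0.0733 0 0 0 0 0;0.0627 -0.0733 0 0 0 0 0;0.0627 -0.0733 0 0 0 0 0;0.0627 -0.0733 0 0 0 0 0;0.0627 -0.0733 0 0 0 0 0;0.0627 -0.0733 0 0 0 0 0;0.0627 -0.0733 0 0 0 0 0;0.0627 -0.0733 0 0 0 0 0;0.0627 -0.0733 0 0 0 0 0;0.0627 -0.0733 0 0 0 0 0;0.0627 -0.0733 0 0 0 0 0;0.0627 -0.0733 0 0 0 0 0;0.0627 -0.0733 0 0 0 0 0;0.0627 -0.0733 0 0 0 0 0;0.0627 -0.0733 0 0 0 0 0'
python3 -m inch '0.0627 -0.0733 0 0 0 0 0;0.0627 -0.0733 0 0 0 0 0;0.0627 -0.0733 0 0 0 0.234 0;0.06 -0.07 0 0 0 0.234 0;0 0 0 0 0 0.234 0;0 0 0 0 0 0 0;0 0 0 0 0 0 0'
python3 -c "
from h import *
c=cap('wrist','w1');print(proj(c,[.6,.195,.09]),-np.array(c['R']).T@c['t'])"
```

```text
time: 1.77
tcp_pos: [0.5091, 0.0265, 0.2185]
tcp_rot: [[0.975, 0.221, 0.0], [0.221, -0.975, -0.0], [0.0, 0.0, -1.0]]
contact_force: [0.6, -0.9, 0.1]
finger_gap: 0.0467
grasp_force: 0.0
time: 2.35
tcp_pos: [0.5834, 0.1572, 0.2181]
tcp_rot: [[0.992, -0.124, -0.001], [-0.124, -0.992, -0.0], [-0.001, 0.0, -1.0]]
contact_force: [-0.0, -0.1, 0.4]
finger_gap: 0.0463
grasp_force: 0.0
[237.07801389 192.35724052] [0.65633137 0.14812985 0.38367476]
```

View pics/w1.png

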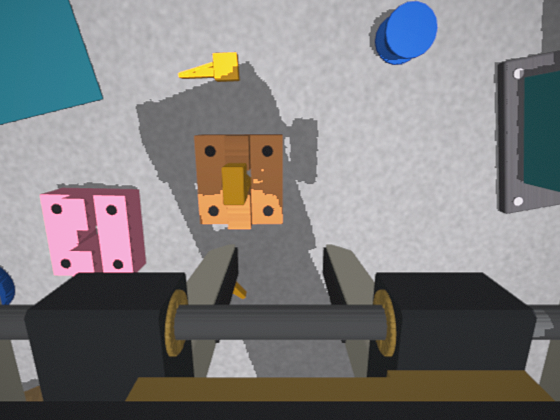

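The wrist view shows the wooden rack around (240,180) with the head at about (222–245, 166–204), nicely aligned with the tool. I'll fit the head box to the yellow pixels.

```bash
cat >> h.py <<'E'
from scipy.optimize import minimize
def boxfit(c,mask,boxes,x0):
    """fit x,y,yaw of union of boxes (lo,hi in local frame) to a mask by silhouette overlap"""
    S=4
    M=cv2.resize(mask.astype(np.float32),None,fx=S,fy=S,interpolation=cv2.INTER_LINEAR)>.5
    def cost(p):
        im=np.zeros(M.shape,np.uint8); cy,sy=np.cos(p[2]),np.sin(p[2])
        for lo,hi in boxes:
            P=[]
            for i in range(8):
                q=[(lo,hi)[(i>>k)&1][k] for k in range(3)]
                P.append(proj(c,[p[0]+cy*q[0]-sy*q[1],p[1]+sy*q[0]+cy*q[1],q[2]]))
            h=cv2.convexHull(np.round((np.array(P)+.5)*S-.5).astype(np.int32)); cv2.fillConvexPoly(im,h,1)
        im=im>0
        return 1-(im&M).sum()/(im|M).sum()
    sim=np.array([x0]*4,float); sim[1,0]+=.008; sim[2,1]+=.008; sim[3,2]+=.08
    r=minimize(cost,x0,method='Nelder-Mead',options=dict(initial_simplex=sim,xatol=1e-5,fatol=1e-5))
    r=minimize(cost,r.x,method='Nelder-Mead',options=dict(initial_simplex=r.x+(sim-sim[0])*.4,xatol=1e-5,fatol=1e-5))
    return r.x,r.fun
def yellow(c,win):
    hsv=cv2.cvtColor(c['img'],cv2.COLOR_RGB2HSV); u0,v0,u1,v1=win
    m=np.zeros(hsv.shape[:2],bool); H=hsv[v0:v1,u0:u1]
    m[v0:v1,u0:u1]=(H[...,0]>19)&(H[...,0]<35)&(H[...,1]>120)
    return m
def teal(c,win):
    hsv=cv2.cvtColor(c['img'],cv2.COLOR_RGB2HSV); u0,v0,u1,v1=win
    m=np.zeros(hsv.shape[:2],bool); H=hsv[v0:v1,u0:u1]
    m[v0:v1,u0:u1]=(H[...,0]>80)&(H[...,0]<100)&(H[...,1]>120)
    return m
E
python3 - <<'E'
from h import *
np.set_printoptions(precision=4,suppress=True)
c=load('w1');m=yellow(c,(205,150,260,220));print(m.sum())
hb=[((-.018,-.01,.056),(.018,.01,.09))]
p,f=boxfit(c,m,hb,[.6,.195,-.12]);print(p,f)
t=load('top0');m=yellow(t,(195,165,225,200));print(m.sum(),boxfit(t,m,hb,p))
# rack from its 4 dark holes
g=cv2.cvtColor(c['img'],cv2.COLOR_RGB2GRAY)
for u,v in((210,151),(268,151),(213,211),(268,211)):
    w=g[v-7:v+8,u-7:u+8]; k=w<40; y,x=np.nonzero(k); print(onz(c,u-7+x.mean(),v-7+y.mean(),.038)[:2],k.sum())
m=teal(t,(310,90,365,215)); m2=m.copy()
cv2.imwrite('pics/m.png',m2*255)
sb=[((-.06,-.045,.015),(.055,.045,.068))]
q=m.copy();q[:150]=0; q=cv2.morphologyEx(q.astype(np.uint8),cv2.MORPH_CLOSE,np.ones((15,15)))>0
print(q.sum(),boxfit(t,q,sb,[.597,-.163,.07]))
q=m.copy();q[135:]=0; y,x=np.nonzero(q);print(x.mean(),y.mean(),boxfit(t,q,[((-.025,-.025,0.0),(.025,.025,.083))],[.82,-.146,.07]))
E
```

```text
955
[ 0.6063  0.1973 -0.1083] 0.14063921747042762
93 (array([ 0.6063,  0.1973, -0.1083]), np.float64(0.3006134969325154))
[0.6373 0.2247] 73
[0.6299 0.1652] 70
[nan nan] 0
[nan nan] 0
1310 (array([ 0.6168, -0.162 ,  0.0437]), np.float64(0.07145073356677456))
328.89285714285717 104.99350649350649 (array([ 0.8372, -0.1478,  0.0291]), np.float64(0.4033541437140409))<stdin>:10: RuntimeWarning: Mean of empty slice.
  ret = ret.dtype.type(ret / rcount)
[ WARN:0@1.411] global loadsave.cpp:1063 imwrite_ Unsupported depth image for selected encoder is fallbacked to CV_8U.
```

```bash
python3 -m inch '0.02 -0.052 0 0 0 0 0;0.021 -0.052 0 0 0 0 0;0 0 0.09 0 0 0 0;0 0 0.09 0 0 0 0;0 0 0.09 0 0 0 0;0 0 0.06 0 0 0 0;0 0 0.04 0 0 0 0;0 0 0.025 0 0 0 0;0 0 0 0 0 0 0' 50
python3 -m inch '0 0 0 0 0 0 -1;0 0 0 0 0 0 -1;0 0 0 0 0 0 -1;0 0 0 0 0 0 -1;0 0 0 0 0 0 -1;0 0 0 0 0 0 -1' 50
```

```text
time: 3.15
tcp_pos: [0.6043, 0.1953, 0.059]
tcp_rot: [[0.992, -0.127, -0.002], [-0.127, -0.992, -0.001], [-0.002, 0.001, -1.0]]
contact_force: [0.3, 0.1, -0.1]
finger_gap: 0.0465
grasp_force: 0.0
time: 3.65
tcp_pos: [0.6056, 0.1965, 0.0616]
tcp_rot: [[0.992, -0.128, 0.001], [-0.128, -0.992, 0.0], [0.001, -0.0, -1.0]]
contact_force: [-1.2, -1.2, 6.5]
finger_gap: 0.0197
grasp_force: 50.0
```

```bash
python3 -m inch '0 0 -0.02 0 0 0 -1;0 0 -0.04 0 0 0 -1;0 0 -0.06 0 0 0 -1;0 0 -0.08 0 0 0 -1;0 0 -0.08 0 0 0 -1;0 0 -0.07 0 0 0 -1;0 0 0 0 0 0 -1;0 0 0 0 0 0 -1'
python3 -c "
from h import *
c=cap('wrist','w2');s=cap('scene','s2')
i=s['img'];t=sense()['tcp_pos'];u,v=proj(s,t).astype(int);print(u,v,t)
k=cv2.resize(i[v-50:v+60,u-60:u+60],None,fx=4,fy=4)
o=np.hstack([cv2.resize(c['img'][60:,:],None,fx=.55,fy=.55),np.zeros((198,4,3),np.uint8)])
o=cv2.resize(c['img'][100:300,150:350],(440,440));cv2.imwrite('pics/z2.png',np.hstack([o,cv2.resize(k,(360,440))])[:,:,::-1])"
```

```text
time: 4.32
tcp_pos: [0.6057, 0.1965, 0.2027]
tcp_rot: [[0.992, -0.128, 0.003], [-0.128, -0.992, 0.001], [0.003, -0.001, -1.0]]
contact_force: [0.7, -0.6, -1.4]
finger_gap: 0.0193
grasp_force: 50.0
340 233 [0.60481221 0.19627221 0.19965547]
```

View pics/z2.png

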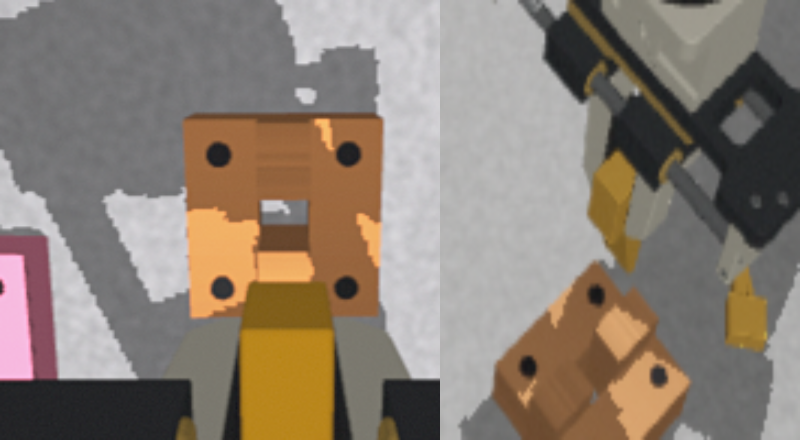

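The key hangs upright with its tapered face and overhang towards +x, which is the boom side. Wrist crop: the nose's top edge is at about row 249, columns 259–301. Next, move to the stand.

```bash
python3 -m inch '0.0083 0.05 0 0 0 0 -1;0.0083 0.075 0 0 0 0 -1;0.0083 0.085 0 0 0 0 -1;0.0083 0.085 0 0 0 0 -1;0.0083 0.085 0 0 0 0 -1;0.0083 0.085 0 0 0 0 -1;0.0083 0.085 0 0 0 0 -1;0.0083 0.085 0 0 0 0 -1;0.0083 0.085 0 0 0 0 -1;0.0083 0.075 0 0 0 0 -1;0.0083 0.06 0 0 0 -0.18 -1;0.0083 0.035 0 0 0 -0.18 -1;0 0 0 0 0 0 -1;0 0 0 0 0 0 -1;0 0 0 0 0 0 -1;0 0 0 0 0 0 -1'
python3 -c "
from h import *
c=cap('wrist','w3');print(sense()['tcp_pos'])
cv2.imwrite('pics/z3.png',cv2.resize(c['img'][20:320,80:480],(800,600),interpolation=cv2.INTER_CUBIC)[:,:,::-1])"
```

```text
time: 5.75
tcp_pos: [0.6004, -0.1606, 0.2002]
tcp_rot: [[0.999, 0.051, -0.001], [0.051, -0.999, 0.0], [-0.001, -0.0, -1.0]]
contact_force: [-0.2, 0.9, -1.3]
finger_gap: 0.0195
grasp_force: 50.0
[ 0.60043963 -0.16058732  0.20037087]
```

View pics/z3.png

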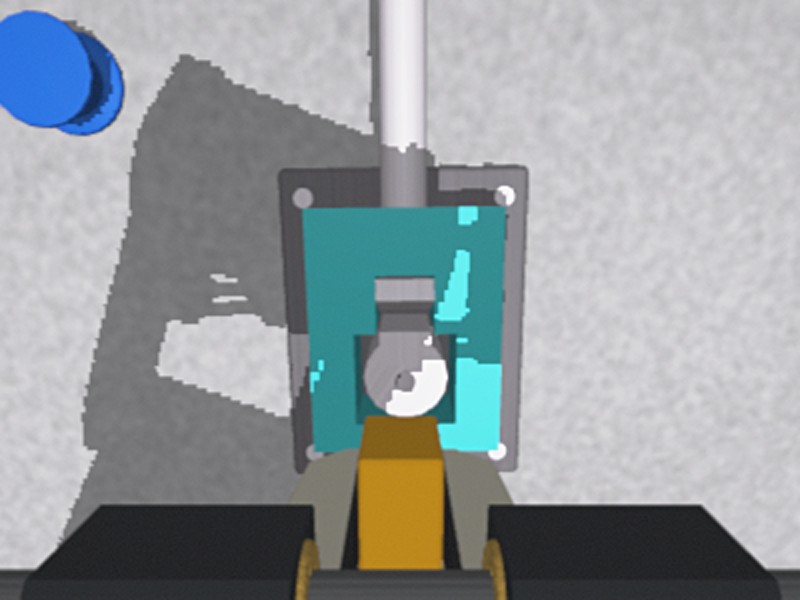

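The wrist view shows (zoomed pixels) the hub's front edge at row 208, columns 303–506, the jaw's upper edge at row 302, the shaft's flat at about row 330, and the slot at columns 376–434. The key's nose top edge is at row 459, columns 359–444.

```bash
python3 - <<'E'
from h import *
np.set_printoptions(precision=4,suppress=True)
c=load('w3'); T=np.array([.6002,-.1607,.2003]); 
Z=lambda u,v,z: onz(c,u/2+80-.25,v/2+20-.25,z)
fl,fr=Z(303,208,.068),Z(506,208,.068); bl,br=Z(312,450,.068),Z(498,450,.068)
print('hub corners',fl,fr,bl,br)
y1=np.arctan2(*(fl-bl)[[1,0]]);y2=np.arctan2(*(fr-br)[[1,0]]);d=fl-fr;y3=np.arctan2(-d[0],d[1]);print('yaws',y1,y2,y3)
yaw=(y1+y2)/2; e=np.array([np.cos(yaw),np.sin(yaw),0]); n=np.array([-e[1],e[0],0])
mid=(fl+fr)/2; O=mid-.055*e
print('origin',O,'back x',(bl-O)@e)
for nm,u,v in(('jawback',405,277),('jawedge',405,302),('flat',405,330),('slotL',376,302),('slotR',434,302),('shafttop',406,373)):
    p=Z(u,v,.068); print(nm,p[:2],'stand xy',(p-O)@e,(p-O)@n)
boom=Z(404,20,.042);print('boom',(boom-O)@n)
# key: head top z from apparent 20mm width
K=np.array(c['intrinsics']);
for z in(.205,.21,.215,.22,.225,.23):
    a,b=Z(359,459,z),Z(444,459,z);q,r=Z(365,417,z-.034),Z(437,417,z-.034);
    print(z,'w',np.linalg.norm(a-b),'w bottom',np.linalg.norm(q-r),'nose rel tool',((a+b)/2-T)[:2],((q+r)/2-T)[:2])
E
```

```text
hub corners [ 0.6709 -0.1137  0.068 ] [ 0.6755 -0.2032  0.068 ] [ 0.5572 -0.1195  0.068 ] [ 0.5618 -0.21    0.068 ]
yaws 0.05033791411724273 0.059510838440164845 0.051192736644950845
origin [ 0.6182 -0.1615  0.068 ] back x -0.058692359654170315
jawback [ 0.643  -0.1603] stand xy 0.024788859689904973 -0.00016957321759561658
jawedge [ 0.6317 -0.1609] stand xy 0.013426919305565905 -0.00014755979656146936
flat [ 0.6187 -0.1616] stand xy 0.0004256126141746762 -0.00012237015214241088
slotL [ 0.631  -0.1476] stand xy 0.013474447272438952 0.013138002338518962
slotR [ 0.6323 -0.1742] stand xy 0.013379396023728715 -0.013431812316687814
shafttop [ 0.5982 -0.1632] stand xy -0.02013267532660295 -0.0005541869687331371
boom -8.082303504014233e-05
0.205 w 0.0224475620982935 w bottom 0.022625949893640262 nose rel tool [0.0093 0.0003] [0.0098 0.0005]
0.21 w 0.021749305565850016 w bottom 0.0220450229997209 nose rel tool [0.0113 0.0004] [0.0114 0.0005]
0.215 w 0.021051049033406582 w bottom 0.021464096105801495 nose rel tool [0.0133 0.0005] [0.0131 0.0006]
0.22 w 0.02035279250096309 w bottom 0.02088316921188214 nose rel tool [0.0153 0.0006] [0.0147 0.0007]
0.225 w 0.019654535968519626 w bottom 0.020302242317962724 nose rel tool [0.0173 0.0007] [0.0163 0.0008]
0.23 w 0.01895627943607616 w bottom 0.01972131542404335 nose rel tool [0.0193 0.0008] [0.018  0.0009]
```

```bash
python3 -m inch '0.042 0.003 0 0 0 0 -1;0.042 0.003 0 0 0 0 -1;0 0 0.06 0 0 0 -1;0 0 0.07 0 0 0 -1;0 0 0.05 0 0 0 -1;0 0 0 0 0 0 -1;0 0 0 0 0 0 -1;0 0 0 0 0 0 -1'
python3 -m inch '0 0 0.012 0 0 0 -1;0 0 0.012 0 0 0 -1;0 0 0.012 0 0 0 -1;0 0 0 0 0 0 -1;0 0 0 0 0 0 -1'
python3 -c "
from h import *
c=cap('scene','s4');w=cap('wrist','w4')
u,v=proj(c,[.631,-.161,.07]).astype(int)
a=cv2.resize(c['img'][v-38:v+38,u-38:u+38],(400,400),interpolation=cv2.INTER_CUBIC)
b=cv2.resize(w['img'][160:320,200:360],(400,400),interpolation=cv2.INTER_CUBIC)
cv2.imwrite('pics/z4.png',np.hstack([a,b])[:,:,::-1])"
```

```text
time: 6.47
tcp_pos: [0.6347, -0.162, 0.1304]
tcp_rot: [[0.999, 0.052, 0.002], [0.052, -0.999, -0.0], [0.002, 0.001, -1.0]]
contact_force: [-0.2, -0.5, -0.8]
finger_gap: 0.0195
grasp_force: 50.0
time: 6.88
tcp_pos: [0.634, -0.1623, 0.114]
tcp_rot: [[0.999, 0.052, -0.001], [0.052, -0.999, 0.0], [-0.0, -0.0, -1.0]]
contact_force: [0.4, 0.4, -0.9]
finger_gap: 0.0198
grasp_force: 50.0
```

View pics/z4.png

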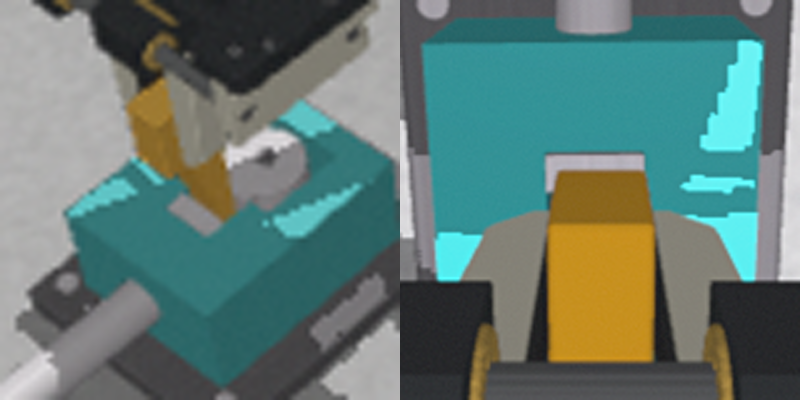

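The scene crop shows the tip inside the slot beside the shaft. In the wrist crop the key is nearly centred on the jaw. I'll now feel for the shaft's flat.

```bash
python3 -m inch '-0.0025 -0.002 0 0 0 0 -1;-0.0025 0 0 0 0 0 -1;0 0 0 0 0 0 -1'
python3 -m inch '-0.0025 0 0 0 0 0 -1;0 0 0 0 0 0 -1'
python3 -m inch '-0.0025 0 0 0 0 0 -1;0 0 0 0 0 0 -1'
```

```text
time: 7.23
tcp_pos: [0.632, -0.1616, 0.1144]
tcp_rot: [[0.999, 0.052, 0.0], [0.052, -0.999, -0.0], [0.0, 0.0, -1.0]]
contact_force: [0.1, 0.7, -1.0]
finger_gap: 0.0197
grasp_force: 50.0
time: 7.4
tcp_pos: [0.631, -0.1617, 0.1143]
tcp_rot: [[0.999, 0.052, 0.0], [0.052, -0.999, -0.0], [0.0, 0.0, -1.0]]
contact_force: [-0.5, 0.6, -1.0]
finger_gap: 0.0196
grasp_force: 50.0
time: 7.57
tcp_pos: [0.63, -0.1617, 0.1142]
tcp_rot: [[0.999, 0.052, -0.0], [0.052, -0.999, -0.0], [-0.0, 0.0, -1.0]]
contact_force: [0.7, -0.6, -0.6]
finger_gap: 0.0195
grasp_force: 50.0
```

```bash
for i in 1; do python3 -m inch '-0.002 0 0 0 0 0 -1;0 0 0 0 0 0 -1' | grep -E 'tcp_pos|contact'; done
python3 -m inch '-0.002 0 0 0 0 0 -1;0 0 0 0 0 0 -1'| grep -E 'tcp_pos|contact'
python3 -m inch '-0.002 0 0 0 0 0 -1;0 0 0 0 0 0 -1'| grep -E 'tcp_pos|contact'
```

```text
tcp_pos: [0.6296, -0.1617, 0.1144]
contact_force: [3.8, -0.0, -2.0]
tcp_pos: [0.6292, -0.1617, 0.1144]
contact_force: [6.8, 0.0, -3.6]
tcp_pos: [0.6286, -0.1617, 0.1145]
contact_force: [8.6, 1.0, -3.6]
```

Contact came at about x = 0.630. I'll back off to light contact and then go down.

```bash
python3 -m inch '0.005 0 0 0 0 0 -1;0 0 0.008 0 0 0 -1;0 0 0.008 0 0 0 -1;0 0 0 0 0 0 -1'| grep -E 'time|tcp_pos|contact'
python3 -m inch '0 0 0.005 0 0 0 -1;0 0 0.005 0 0 0 -1;0 0 0 0 0 0 -1'| grep -E 'tcp_pos|contact'
python3 -m inch '0 0 0.005 0 0 0 -1;0 0 0.005 0 0 0 -1;0 0 0 0 0 0 -1'| grep -E 'tcp_pos|contact'
```

```text
time: 8.4
tcp_pos: [0.6294, -0.1616, 0.1068]
contact_force: [1.3, 1.3, -1.1]
tcp_pos: [0.6295, -0.1617, 0.1033]
contact_force: [-0.2, -0.0, -1.8]
tcp_pos: [0.6296, -0.1617, 0.0993]
contact_force: [-0.3, -0.0, -1.2]
```

```bash
python3 -m inch '0 0 0.005 0 0 0 -1;0 0 0 0 0 0 -1'| grep -E 'tcp_pos|contact'
python3 -m inch '0 0 0.005 0 0 0 -1;0 0 0 0 0 0 -1'| grep -E 'tcp_pos|contact'
python3 -m inch '0 0 0.005 0 0 0 -1;0 0 0 0 0 0 -1'| grep -E 'tcp_pos|contact'
```

```text
tcp_pos: [0.6296, -0.1617, 0.0975]
contact_force: [0.3, -0.7, -0.8]
tcp_pos: [0.6296, -0.1617, 0.0955]
contact_force: [-0.6, -0.2, -1.4]
tcp_pos: [0.6296, -0.1617, 0.0934]
contact_force: [0.5, -0.2, -1.7]
```

```bash
python3 -m inch '0 0 0.004 0 0 0 -1;0 0 0 0 0 0 -1'| grep -E 'tcp_pos|contact'
python3 -m inch '0 0 0.004 0 0 0 -1;0 0 0 0 0 0 -1'| grep -E 'tcp_pos|contact'
```

```text
tcp_pos: [0.6296, -0.1617, 0.0919]
contact_force: [-0.9, -0.3, -1.5]
tcp_pos: [0.6296, -0.1617, 0.0905]
contact_force: [-1.1, -1.0, -1.9]
```

```bash
python3 -m inch '0 0 0.004 0 0 0 -1;0 0 0 0 0 0 -1'| grep -E 'tcp_pos|contact'
python3 -m inch '0 0 0.004 0 0 0 -1;0 0 0 0 0 0 -1'| grep -E 'tcp_pos|contact'
python3 -m inch '0 0 0.003 0 0 0 -1;0 0 0 0 0 0 -1'| grep -E 'tcp_pos|contact'
```

```text
tcp_pos: [0.6296, -0.1618, 0.0889]
contact_force: [-2.7, -0.1, -0.5]
tcp_pos: [0.6296, -0.1617, 0.0872]
contact_force: [-3.3, -0.5, -0.8]
tcp_pos: [0.6296, -0.1617, 0.086]
contact_force: [-3.0, -1.1, 0.3]
```

```bash
python3 -m inch '0 0 0.003 0 0 0 -1;0 0 0 0 0 0 -1'| grep -E 'tcp_pos|contact'
python3 -m inch '0 0 0.003 0 0 0 -1;0 0 0 0 0 0 -1'| grep -E 'tcp_pos|contact'
```

```text
tcp_pos: [0.6296, -0.1617, 0.0848]
contact_force: [-2.4, -1.0, -0.3]
tcp_pos: [0.6297, -0.1617, 0.0839]
contact_force: [-4.3, -1.1, 2.6]
```

```bash
python3 -m inch '-0.001 0 0.002 0 0 0 -1;0 0 0 0 0 0 -1'| grep -E 'tcp_pos|contact'
python3 -m inch '0 0 0.0025 0 0 0 -1;0 0 0 0 0 0 -1'| grep -E 'tcp_pos|contact'
python3 -m inch '0 0 0.0025 0 0 0 -1;0 0 0 0 0 0 -1'| grep -E 'tcp_pos|contact'
```

```text
tcp_pos: [0.6296, -0.1617, 0.0836]
contact_force: [-3.3, 0.1, 6.7]
tcp_pos: [0.6297, -0.1618, 0.0831]
contact_force: [-4.9, 0.6, 9.7]
tcp_pos: [0.6297, -0.1619, 0.0825]
contact_force: [-6.7, 0.6, 14.1]
```

```bash
python3 -m inch '0 0 0.002 0 0 0 -1;0 0 0 0 0 0 -1'| grep -E 'tcp_pos|contact|gap'
python3 -m inch '0 0 0.0012 0 0 0 -1;0 0 0 0 0 0 -1'| grep -E 'tcp_pos|contact'
```

```text
tcp_pos: [0.6298, -0.1619, 0.0822]
contact_force: [-7.7, 0.8, 16.5]
finger_gap: 0.0194
tcp_pos: [0.6299, -0.1619, 0.0821]
contact_force: [-8.4, 0.5, 21.3]
```

The push is about 21 N, but part of the jaw load is carried sideways by the arm (Fx about -8 N). I'll relieve that and press again.

```bash
python3 -m inch '-0.002 0 0 0 0 0 -1;-0.002 0 0 0 0 0 -1;0 0 0 0 0 0 -1'| grep -E 'tcp_pos|contact'
python3 -m inch '0 0 0 0 0 0 -1;0 0 0 0 0 0 -1'| grep -E 'time|tcp_pos|contact'
```

```text
tcp_pos: [0.6296, -0.162, 0.0822]
contact_force: [4.1, 0.7, 13.5]
time: 11.82
tcp_pos: [0.6296, -0.1619, 0.0821]
contact_force: [4.7, 0.3, 14.5]
```

```bash
python3 -m inch '0.0012 0 0.0012 0 0 0 -1;0 0 0 0 0 0 -1'| grep -E 'tcp_pos|contact'
python3 -m inch '0 0 0.0015 0 0 0 -1;0 0 0 0 0 0 -1'| grep -E 'tcp_pos|contact'
```

```text
tcp_pos: [0.6297, -0.162, 0.0821]
contact_force: [-1.2, 1.4, 20.0]
tcp_pos: [0.6298, -0.162, 0.0819]
contact_force: [-3.3, 2.3, 23.0]
```

```bash
python3 -m inch '0 0 -0.006 0 0 0 -1;0 0 0 0 0 0 -1'| grep -E 'tcp_pos|contact'
python3 -m inch '0 0 0 0 0 0 -0.4;0 0 0 0 0 0 -0.2;0 0 0 0 0 0 0;0 0 0 0 0 0 0;0 0 -0.05 0 0 0 0;0 0 -0.09 0 0 0 0;0 0 0 0 0 0 -1;0 0 0 0 0 0 -1;0 0 0 0 0 0 -1;0 0 0 0 0 0 -1'
python3 -c "
from h import *
c=cap('scene','s5');w=cap('wrist','w5')
u,v=proj(c,[.631,-.161,.07]).astype(int)
a=cv2.resize(c['img'][v-38:v+38,u-38:u+38],(400,400),interpolation=cv2.INTER_CUBIC)
b=cv2.resize(w['img'][160:320,200:360],(400,400),interpolation=cv2.INTER_CUBIC)
cv2.imwrite('pics/z5.png',np.hstack([a,b])[:,:,::-1])"
```

```text
tcp_pos: [0.6296, -0.1619, 0.082]
contact_force: [7.1, -0.9, 4.4]
time: 13.15
tcp_pos: [0.6278, -0.1617, 0.1358]
tcp_rot: [[0.999, 0.052, -0.001], [0.052, -0.999, 0.0], [-0.001, -0.001, -1.0]]
contact_force: [-0.3, 1.0, -0.0]
finger_gap: 0.024
grasp_force: 0.0
```

View pics/z5.png

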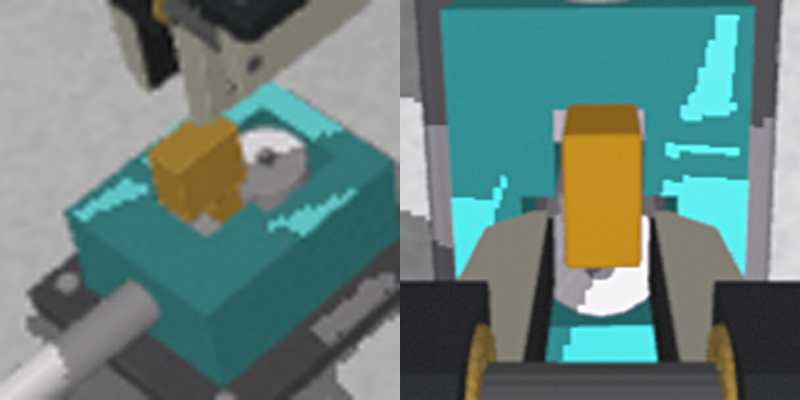

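The key stands upright in the slot, with its head above the hub and clear of the fingers. I'll press its head directly with shut fingers, to confirm the full 20 N without any grip side load.

```bash
python3 -m inch '0 0 0 0 0 0 -1;0 0 0.03 0 0 0 -1;0 0 0.02 0 0 0 -1;0 0 0 0 0 0 -1;0 0 0 0 0 0 -1'|grep -E 'tcp_pos|contact|gap'
python3 -m inch '0 0 0.006 0 0 0 -1;0 0 0 0 0 0 -1'| grep -E 'tcp_pos|contact'
python3 -m inch '0 0 0.004 0 0 0 -1;0 0 0 0 0 0 -1'| grep -E 'tcp_pos|contact'
```

```text
tcp_pos: [0.6278, -0.1616, 0.1158]
contact_force: [-0.6, 0.4, -0.4]
finger_gap: 0.0004
tcp_pos: [0.6282, -0.1618, 0.1145]
contact_force: [-0.5, 0.1, -0.4]
tcp_pos: [0.6282, -0.1618, 0.1131]
contact_force: [-1.2, 0.3, -0.4]
```

```bash
python3 -m inch '0 0 0.004 0 0 0 -1;0 0 0 0 0 0 -1'| grep -E 'tcp_pos|contact'
python3 -m inch '0 0 0.003 0 0 0 -1;0 0 0 0 0 0 -1'| grep -E 'tcp_pos|contact'
python3 -m inch '0 0 0.003 0 0 0 -1;0 0 0 0 0 0 -1'| grep -E 'tcp_pos|contact'
```

```text
tcp_pos: [0.6282, -0.1618, 0.1113]
contact_force: [-0.6, 0.5, -0.3]
tcp_pos: [0.6284, -0.1619, 0.1107]
contact_force: [1.5, -0.6, 3.6]
tcp_pos: [0.6286, -0.1619, 0.1106]
contact_force: [-3.6, 1.3, 12.5]
```

```bash
python3 -m inch '0 0 0.0018 0 0 0 -1;0 0 0 0 0 0 -1'| grep -E 'tcp_pos|contact'
python3 -m inch '0 0 0.0008 0 0 0 -1;0 0 0 0 0 0 -1'| grep -E 'tcp_pos|contact'
```

```text
tcp_pos: [0.6287, -0.162, 0.1106]
contact_force: [-6.4, 1.5, 17.7]
tcp_pos: [0.6288, -0.162, 0.1105]
contact_force: [-6.2, 1.1, 19.8]
```

```bash
python3 -m inch '0 0 0.0008 0 0 0 -1;0 0 0 0 0 0 -1'| grep -E 'tcp_pos|contact'
python3 -m inch '0 0 -0.01 0 0 0 -1;0 0 -0.05 0 0 0 -1;0 0 -0.09 0 0 0 -1;0 0 -0.09 0 0 0 -1;0 0 0 0 0 0 -1;0 0 0 0 0 0 -1;0 0 0 0 0 0 -1'|grep -E 'time|tcp_pos|contact'
python3 -c "
from h import *
c=cap('scene','s6')
cv2.imwrite('pics/z6.png',c['img'][80:330,90:410][:,:,::-1])"
```

```text
tcp_pos: [0.6288, -0.162, 0.1105]
contact_force: [-6.1, 1.5, 22.0]
time: 15.58
tcp_pos: [0.628, -0.1617, 0.203]
contact_force: [-1.1, 0.3, 0.1]
```

View pics/z6.png

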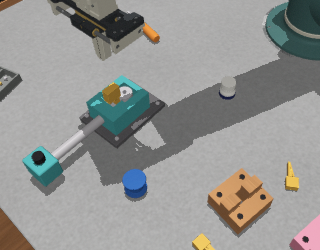

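The key is seated in the hub at (112,93), the arm is clear, and the jar and spool are undisturbed.

```bash
python3 -c "
from bench import ticket; print(ticket.close_job())"
```

```text
the job is handed in; nothing more can be done
None
```

The key is wedged in the slot, pressed to about 24 N at most and unmoved by a 22 N check push; it is released with the arm clear, and the job is handed in after about 16 s.

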